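# Hex key into the spool clamp

## Robot

A 7-joint arm with a two-finger parallel gripper is mounted at the origin on the work surface. World frame = base frame: x ahead of the robot, y to its left, z up, the work surface at z = 0. Lengths are in m, angles in degrees, forces in N, time in s.
With the tool pointing down it reaches from about 0.425 to 0.875 m from the base axis. Payload 4.7 kg.
Tool frame: the origin (TCP) lies on the front face of the gripper's body, between the roots of the fingers; the fingertips stand 73 mm ahead of it and the grasp point (between the pads) lies 54 mm ahead of it (grip_depth is the distance from the TCP to the grasp point, in m); z points along the fingers, y is the direction in which the jaws open and shut (so a half turn about z gives the same grasp; the last joint's range is limited). The gripper opens to 85 mm and grips with 20 to 120 N. Pads are 22 mm wide; open, the fingers measure 114 mm over their backs; the gripper's body (76 mm by 85 mm) begins 54 mm behind the grasp point. The pads swing forward as they close: fully open they stand 13 mm farther back than shut.
Start: joints at [76.209, 18.392, -4.016, 83.108, 1.295, 78.541, -3.26], TCP at [0.164, -0.629, 0.304] pointing down, gripper open.
Joint ranges: [-163.93, 163.93], [-17.29, 119.83], [-79.2, 71.16], [3.27, 140.29], [-89.18, 269.18], [5.43, 117.66], [-154.24, 154.24]. Speed limits (degrees/s): [147.25, 147.25, 180, 180, 180, 180, 180].

## Interface

Orientations are given as [roll, pitch, yaw] about the fixed x, y, z axes, in that order (R = Rz(yaw) Ry(pitch) Rx(roll)).
In Python, from cell import get_state, camera, hand_in, trace, tip_of, grip_depth gives the robot as it stands.
- The arm moves only by the shell command python3 -m jog 'ROWS'. ROWS is JSON, a list of rows, each a list of 3 entries, a list of its own where there are three numbers: the finger opening in mm, from 0 to 85.4, then the shift along the tool's x, y, z in mm, then the turn, a rotation vector about the tool's x, y, z in degrees. A call has 1 to 12 rows; each row shifts and turns the commanded pose from where the row before left it, along the tool's axes as they then stand; what a row does not reach is not made up. A row lasts 1/12 s, in which the tool goes at most 41.7 mm and 7.16 degrees, less where a joint would pass 70% of its speed; a pose out of reach is approached as far as the arm can. A call with a gripper value outside its range is refused whole. The fingers move at their own pace and stop on an object; the grip force is fixed at half the most. Time passes only in rows, so rows that do not move let the fingers close. It gives the time, the measured TCP pose, the force and the opening at its end, in the units of the state.
- get_state(): the state, without advancing time (a new reading comes with each control period).
- camera(name): name is "scene" or "top" or "wrist"; returns a dict with "frame" (384x512x3 uint8, blue, green, red), "depth" (384x512 float32, m along the optical axis (not along the pixel's ray), 0 where there is no reading), "fx", "fy", "cx", "cy" (pixels), "R" (3x3) and "t" (3): a world point X has camera coordinates R X + t; the wrist camera has in their place "mount" (4x4, takes a point from camera to tool coordinates, whose origin is the TCP and whose axes are the flange's). Camera axes: x right, y down, z forward; pixel columns grow to the right and rows downward; lengths in m; the calibration is good to about 2 mm. A picture is of the moment at which its call begins: read the wrist's pose just before it.
- hand_in(): hands the job in, once; it reports no verdict.
Trained networks look in a picture, given as the dict that the camera call returned (one of the last four; its "shot" number tells which), for a name from the list of things; names that differ only in an ending like _2 or _b are one class to them, and where a whole thing is asked for, a point or a joint stands for the part that bears it (a point fixed in the world has none). Each returns a list of dicts, best first, with "conf" (0 to 1); they miss things now and then, are a little off and sometimes report something else, mostly with a low value. They report only what shows in the picture. A call takes as long as a camera call. They do not tell look-alikes from the thing itself.
- trace(query, picture): "mask" (384x512 bool, what is visible of it) and "uv" ([column, row] in pixels, amid what is visible of it).
- tip_of(query, picture): "uv" ([column, row] in pixels: a listed point, or the origin of a listed thing).
The state is a dict: "time_s": time; "q": joint angles; "joint_vel": joint speeds; "tau": joint torques, N m; "ee_pos": TCP position; "tcp_rot": TCP orientation; "wrist_force": force on the tool from outside, world axes, zero at the start; "ft_torque": the same for the moment, N m; "gripper_width": finger opening in m.
Only numpy, scipy, OpenCV 4.12 (cv2) and the standard library are available. Lean on these libraries where they do the work, as an engineer would, in place of code of your own. Each camera call takes 0.05 s, during which the arm holds its last target. There are 200 camera calls.

## Task

The spool on the grey clamp plate is held by a screw whose hex socket is hidden down the hole in the middle of the steel hub. Take the larger of the two T-handled hex keys out of its wooden block, put it down that hole, turned so that it drops fully home in the socket, and leave it standing there on its own. Leave the smaller key in its block.

Things in the scene. Friction and masses are not known exactly. Their poses are not given: they have to be found in the camera images.
- hex_key: the larger T-handled key, loose, 0.28 kg, upright in a wooden block (60 x 60 x 45 mm) whose round hole hides its lower 37 mm; tip 8 mm above the table. Origin: centre of its lower tip, z up the shank. Handle bar 90 mm long along the key's y, 18 x 18 mm, its middle 125 mm above the tip. Steel hex shank, 17 mm across flats, two flats facing the key's +x and -x; lowest 6 mm tapered to 12 mm.
- small_key: the smaller T-handled key, loose, not wanted, upright in a like block. Origin: centre of its lower tip, z up. Handle bar 56 mm long along its y, 14 x 14 mm, its middle 80 mm above the tip; hex shank 8 mm across flats.
- clamp: fixed spool clamp: grey plate 150 (x) x 130 (y) x 12 mm, on it a white spool 120 mm across, top 52 mm above the table, and through its middle an upright hexagonal steel hub, 50 mm across flats, top 72 mm above the table, two outer flats facing the clamp's +x and -x. Origin: on the hub's axis at table height, z up. The hidden socket's flats are parallel to the hub's outer flats.
- clamp_socket (a point): middle of the socket's floor, 20 mm above the table; axes as the clamp's. Hole from the hub's top down: funnel from 40 to 22.6 mm across at 60 mm height; round bore to 46 mm height; hex socket 18.5 mm across flats to the floor. The key drops in if its flats are within about 10 degrees of the socket's (every 60 degrees), else its tip stops 33 to 41 mm above the table. The screw does not turn.
Things that resemble listed ones, but are neither listed nor needed, are in the scene too. Leave any turquoise look-alike of the hex_key alone.

How it is judged (in metres and radians):
On the way, in this order (a step that is already met when the one before it is completed fails the run):
1. the larger key is lifted out of its block, its tip higher than the top of the hub (height (world z) of hex_key above 0.072 m), for 0.1 s.
2. its tip is down inside the hole in the hub (horizontal distance between hex_key and clamp below 0.015 m and height (world z) of hex_key below 0.065 m), for 0.1 s.
At the end, for the whole second after the job is handed in: The larger key stands at rest and let go in the hub's hex socket: its tip less than 28 mm above the table (8 mm from the socket's floor), within 10 mm of the hub's axis, the key upright within 10 degrees, and its flats parallel to the socket's within 14 degrees (height (world z) of hex_key below 0.028 m and horizontal distance between hex_key and clamp below 0.01 m and angle between hex_key's own z axis and vertical below 0.17 rad and (angle between the x axis of hex_key and the x axis of clamp, either way round below 0.25 rad or angle between the x axis of hex_key and the x axis of clamp, either way round between 0.797 and 1.297 rad) and linear speed of hex_key below 0.02 m/s); the robot touches nothing.
It fails at once if the smaller key is pulled out of its block or pushed more than 20 mm (distance of small_key from where it was at the start of the episode above 0.02 m).
It also fails if it takes over 35 s, if anything falls off the work surface, if the arm or the gripper's body presses on something with over 40 N, if the wrist force passes 120 N, or if a joint passes its speed limit or range.

## Working session

There is one attempt and no reset: what is moved stays moved. The work goes in short steps, Python scripts to look and compute and a shell command to move; the robot and the scene stay as the last step left them, time stands still between calls to the robot, and variables do not carry over. Pictures are saved under pics/ and viewed, about 8 in all and at most 12, crops included, and the job is handed in when it is done.

```bash
mkdir -p pics; ls; cat > h.py <<'E'
import numpy as np,cv2
from cell import *
from scipy.spatial.transform import Rotation as Ro
def cw(p,st=None):
    "camera->world 4x4"
    T=np.eye(4)
    if 'mount' in p:
        W=np.eye(4);W[:3,:3]=Ro.from_euler('xyz',st['tcp_rot'],degrees=ANG).as_matrix();W[:3,3]=st['ee_pos'];return W@np.array(p['mount'])
    R=np.array(p['R']);T[:3,:3]=R.T;T[:3,3]=-R.T@np.array(p['t']);return T
ANG=True
def pts(p,mask,st=None):
    v,u=np.nonzero(mask&(p['depth']>0));z=p['depth'][v,u]
    c=np.c_[(u-p['cx'])/p['fx']*z,(v-p['cy'])/p['fy']*z,z,np.ones(len(z))]
    return (c@cw(p,st).T)[:,:3]
def atz(p,uv,z,st=None):
    T=cw(p,st);d=T[:3,:3]@[(uv[0]-p['cx'])/p['fx'],(uv[1]-p['cy'])/p['fy'],1];return T[:3,3]+d*(z-T[2,3])/d[2]
E
python3 - <<'E'
from h import *
s=get_state();print({k:np.round(v,3) for k,v in s.items()},grip_depth)
fr=[]
for n in ['top','scene']:
    p=camera(n);fr.append(p['frame'])
    for q in ['hex_key','small_key','clamp']:
        for r in trace(q,p)[:4]:
            P=pts(p,r['mask']);print(n,q,round(r['conf'],2),np.round(r['uv']),r['mask'].sum(),np.round(np.median(P,0),3),np.round(np.percentile(P,98,axis=0),3))
        
cv2.imwrite('pics/a.png',cv2.resize(fr[0],(800,600)));cv2.imwrite('pics/b.png',cv2.resize(fr[1],(800,600)))
E
```

```text
pics
{'time_s': np.float64(0.0), 'q': array([76.209, 18.44 , -4.017, 83.175,  1.295, 78.541, -3.26 ]), 'joint_vel': array([ 0.017,  0.07 , -0.053, -0.034,  0.002, -0.014,  0.055]), 'tau': array([ 0.0000e+00, -4.9358e+01, -3.8200e-01, -3.1433e+01,  1.3000e-02,
        1.1000e-02,  0.0000e+00]), 'ee_pos': array([ 0.164, -0.629,  0.303]), 'tcp_rot': array([-1.7989e+02,  5.0000e-03,  1.4602e+01]), 'wrist_force': array([-0.094, -0.237,  0.693]), 'ft_torque': array([-0.023,  0.018, -0.01 ]), 'gripper_width': np.float64(0.085)} 0.0539
top hex_key 0.86 [278. 184.] 470 [ 0.537 -0.091  0.141] [ 0.558 -0.053  0.145]
top hex_key 0.82 [392. 120.] 629 [ 0.673 -0.321  0.132] [ 0.717 -0.31   0.136]
top hex_key 0.59 [367. 257.] 658 [ 0.398 -0.257  0.132] [ 0.437 -0.237  0.136]
top small_key 0.79 [387. 198.] 214 [ 0.519 -0.306  0.094] [ 0.537 -0.284  0.098]
top clamp 0.7 [182. 167.] 4160 [0.587 0.107 0.05 ] [0.671 0.179 0.072]
scene hex_key 0.92 [246. 180.] 647 [ 0.548 -0.098  0.14 ] [ 0.564 -0.054  0.144]
scene hex_key 0.86 [124. 212.] 731 [ 0.407 -0.268  0.132] [ 0.442 -0.238  0.136]
scene hex_key 0.75 [234. 317.] 1154 [ 0.683 -0.33   0.132] [ 0.721 -0.314  0.136]
scene small_key 0.88 [160. 264.] 330 [ 0.523 -0.309  0.094] [ 0.541 -0.26   0.097]
scene small_key 0.58 [244. 182.] 670 [ 0.547 -0.098  0.14 ] [ 0.564 -0.034  0.144]
scene clamp 0.85 [314. 166.] 3449 [0.61  0.087 0.038] [0.675 0.169 0.073]
```

View pics/a.png

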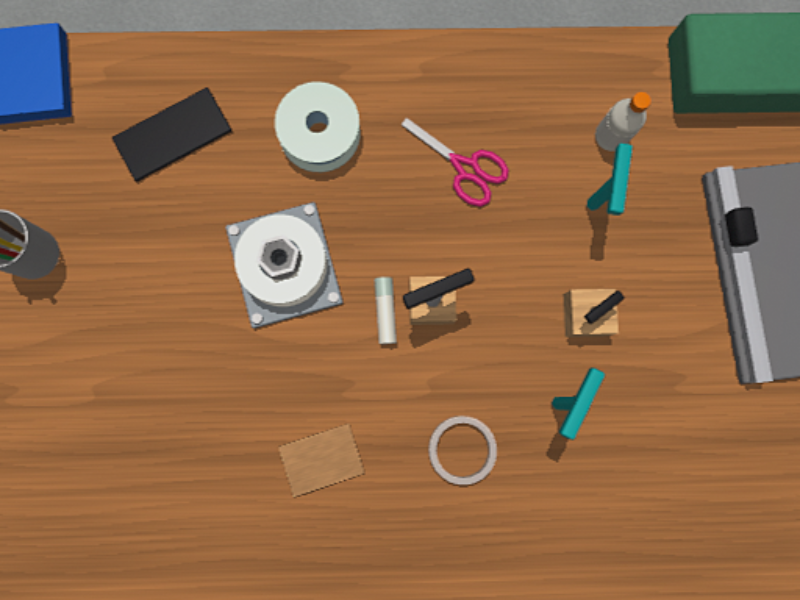

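View pics/b.png

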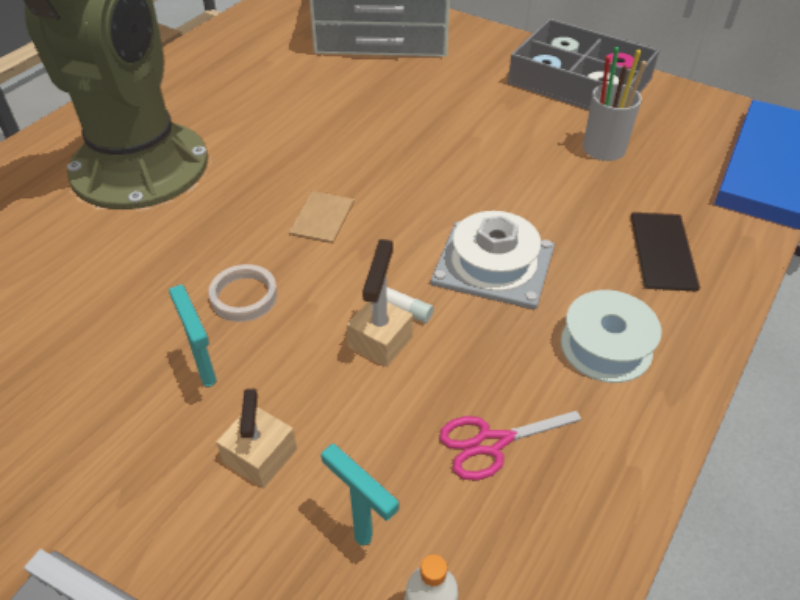

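The two pictures show these candidates (800x600 top view):
- The black large key in its block is at (438,288).
- The black small key in its block is at (603,307).
- Turquoise look-alikes are at (620,180) and (582,403).
- The real clamp is at (280,258), and a plain spool look-alike is at (318,125).

I choose the black key at (438,288). Its top is at z≈0.142, as described.

```bash
python3 - <<'E'
from h import *
def rect(P,n):
    r=cv2.minAreaRect((P[:,:2]*1000).astype(np.float32));b=cv2.boxPoints(r)
    e=[b[1]-b[0],b[2]-b[1]];e.sort(key=np.linalg.norm)
    L=e[1];print(n,len(P),'c',np.round(r[0],1),'size',[round(float(np.linalg.norm(x)),1) for x in e],'long yaw',round(np.degrees(np.arctan2(L[1],L[0]))%180,1),'z',np.round(np.median(P[:,2]),4))
for n in ['top','scene']:
    p=camera(n);A=np.ones(p['depth'].shape,bool);P=pts(p,A)
    k=[r for r in trace('hex_key',p) if abs(np.median(pts(p,r['mask']),0)[0]-.54)<.03][0]
    K=pts(p,k['mask']);K=K[K[:,2]>.125];rect(K,n+' handle all');rect(K[K[:,2]>.139],n+' handle top')
    B=P[(abs(P[:,0]-.535)<.07)&(abs(P[:,1]+.09)<.07)&(abs(P[:,2]-.045)<.003)];rect(B,n+' block top')
    near=(np.hypot(P[:,0]-.59,P[:,1]-.108)<.11)
    rect(P[near&(abs(P[:,2]-.012)<.004)],n+' plate')
    H=P[near&(abs(P[:,2]-.072)<.003)];rect(H,n+' hub')
    S=P[near&(abs(P[:,2]-.052)<.003)];(c,r)=cv2.minEnclosingCircle((S[:,:2]*1000).astype(np.float32));print(n,'spool',np.round(c,1),round(r,1))
    # hub radius vs angle
    m=H[:,:2]*1000-np.array(cv2.minEnclosingCircle((H[:,:2]*1000).astype(np.float32))[0])
    best=max((( -sum(np.max(m@[np.cos(a+j*np.pi/3),np.sin(a+j*np.pi/3)]) for j in range(6))),np.degrees(a)) for a in np.radians(np.arange(0,60,1)));print('hub flat normal',best,np.round(cv2.minEnclosingCircle((H[:,:2]*1000).astype(np.float32)),1) if 0 else cv2.minEnclosingCircle((H[:,:2]*1000).astype(np.float32)))
    if n=='top': cv2.imwrite('pics/c.png',np.hstack([cv2.resize(p['frame'][150:230,240:320],(400,400)),cv2.resize(p['frame'][120:220,135:235],(400,400))]))
E
```

```text
top handle all 471 c [540.1 -92.4] size [18.3, 90.1] long yaw 111.8 z 0.1413
top handle top 409 c [539.9 -92.3] size [17.7, 89.7] long yaw 112.0 z 0.1415
top block top 437 c [539.6 -92. ] size [58.7, 59.7] long yaw 178.8 z 0.0448
top plate 1355 c [596.4 111.1] size [130.1, 149.9] long yaw 14.7 z 0.0121
top hub 249 c [596.6 111.1] size [48.9, 55.7] long yaw 47.1 z 0.0717
top spool [596.5 111.4] 60.3
hub flat normal (np.float64(-149.18067345082886), np.float64(16.0)) ((596.7838134765625, 110.85407257080078), 27.915836334228516)Traceback (most recent call last):
  File "<stdin>", line 8, in <module>
IndexError: list index out of range
```

View pics/c.png

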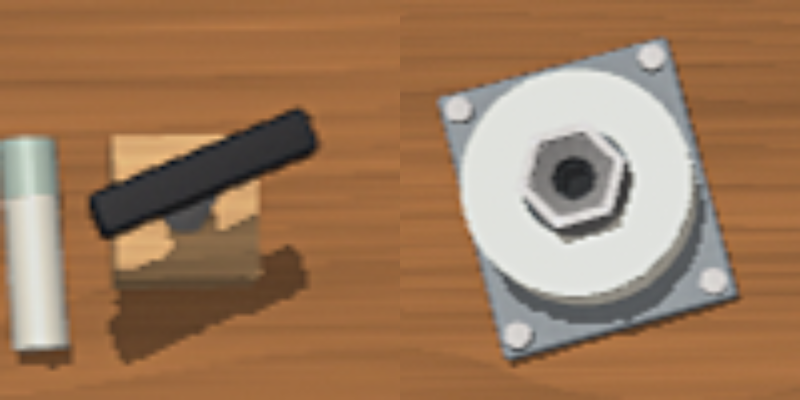

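```bash
python3 -m jog '[[85,[25,-21.25,0],[0,0,0]],[85,[25,-21.25,0],[0,0,0]],[85,[25,-21.25,0],[0,0,0]],[85,[25,-21.25,0],[0,0,0]],[85,[25,-21.25,0],[0,0,0]],[85,[25,-21.25,0],[0,0,0]],[85,[25,-21.25,0],[0,0,0]],[85,[25,-21.25,0],[0,0,0]],[85,[25,-21.25,0],[0,0,0]],[85,[25,-21.25,0],[0,0,0]]]'
python3 -m jog '[[85,[25,-21.25,0],[0,0,0]],[85,[25,-21.25,0],[0,0,0]],[85,[25,-21.25,0],[0,0,0]],[85,[25,-21.25,0],[0,0,0]],[85,[25,-21.25,0],[0,0,0]],[85,[25,-21.25,0],[0,0,0]],[85,[25,-21.25,0],[0,0,0]],[85,[25,-21.25,0],[0,0,0]],[85,[25,-21.25,0],[0,0,0]],[85,[25,-21.25,0],[0,0,0]]]'
python3 -m jog '[[85,[0,0,0],[0,0,-7]],[85,[0,0,0],[0,0,-7]],[85,[0,0,0],[0,0,-7]],[85,[0,0,0],[0,0,-7]],[85,[0,0,0],[0,0,-7]],[85,[0,0,0],[0,0,-7]],[85,[0,0,0],[0,0,-7]],[85,[0,0,0],[0,0,-7]],[85,[0,0,0],[0,0,-7]],[85,[0,0,0],[0,0,-7]]]'
python3 -m jog '[[85,[0,0,0],[0,0,-7]],[85,[0,0,0],[0,0,-7]],[85,[0,0,0],[0,0,-7]],[85,[0,0,0],[0,0,-6.4]],[85,[0,0,0],[0,0,0]],[85,[0,0,0],[0,0,0]]]'
cat >> h.py <<'E'
def rect(P,n):
    r=cv2.minAreaRect((P[:,:2]*1000).astype(np.float32));b=cv2.boxPoints(r)
    e=[b[1]-b[0],b[2]-b[1]];e.sort(key=np.linalg.norm)
    L=e[1];print(n,len(P),'c',np.round(r[0],1),'size',[round(float(np.linalg.norm(x)),1) for x in e],'long yaw',round(np.degrees(np.arctan2(L[1],L[0]))%180,1),'z',np.round(np.median(P[:,2]),4))
E
python3 - <<'E'
from h import *
s=get_state();p=camera('wrist');P=pts(p,np.ones(p['depth'].shape,bool),s)
print(np.round(s['q'],1),s['ee_pos'],s['tcp_rot'])
near=np.hypot(P[:,0]-.54,P[:,1]+.092)<.06
rect(P[near&(P[:,2]>.136)&(P[:,2]<.148)],'handle')
E
```

```text
time_s: 1.43
ee_pos: [0.3529, -0.3589, 0.3042]
tcp_rot: [180.0, -0.0, 14.6]
wrist_force: [1.2, -0.1, 0.1]
gripper_width: 0.085
time_s: 2.27
ee_pos: [0.5412, -0.0904, 0.3043]
tcp_rot: [180.0, -0.0, 14.6]
wrist_force: [0.4, 0.6, -0.2]
gripper_width: 0.0852
time_s: 3.1
ee_pos: [0.5405, -0.0918, 0.304]
tcp_rot: [180.0, 0.0, 84.9]
wrist_force: [-0.8, 0.0, -0.7]
gripper_width: 0.0849
time_s: 3.6
ee_pos: [0.5405, -0.0918, 0.304]
tcp_rot: [180.0, 0.0, 111.8]
wrist_force: [-0.5, -0.3, -0.7]
gripper_width: 0.0848
[ 45.7   9.4 -42.8  96.5   6.6  76.6  23.6] [ 0.54051722 -0.09179535  0.30399243] [1.79998322e+02 1.21554350e-02 1.11813366e+02]
handle 2103 c [541.4 -93.1] size [17.9, 88.9] long yaw 112.3 z 0.1425
```

```bash
python3 -m jog '[[85,[0,0,20],[0,0,0]],[85,[0,0,20],[0,0,0]],[85,[0,0,20],[0,0,0]],[85,[0,0,20],[0,0,0]],[85,[0,0,20],[0,0,0]],[85,[0,0,17],[0,0,0]],[85,[0,0,0],[0,0,0]],[0,[0,0,0],[0,0,0]],[0,[0,0,0],[0,0,0]],[0,[0,0,0],[0,0,0]],[0,[0,0,0],[0,0,0]],[0,[0,0,0],[0,0,0]]]'
python3 -m jog '[[0,[0,0,0],[0,0,0]],[0,[0,0,0],[0,0,0]],[0,[0,0,0],[0,0,0]],[0,[0,0,0],[0,0,0]]]'
```

```text
time_s: 4.65
ee_pos: [0.5411, -0.0918, 0.1879]
tcp_rot: [179.9, 0.1, 112.0]
wrist_force: [0.1, 0.4, -0.5]
gripper_width: 0.0253
time_s: 4.98
ee_pos: [0.541, -0.0918, 0.1878]
tcp_rot: [180.0, 0.1, 112.0]
wrist_force: [-0.8, 0.1, 5.6]
gripper_width: 0.0168
```

```bash
python3 -m jog '[[0,[0,0,0],[0,0,0]],[0,[0,0,-10],[0,0,0]],[0,[0,0,-10],[0,0,0]],[0,[0,0,-10],[0,0,0]],[0,[0,0,-10],[0,0,0]],[0,[0,0,-15],[0,0,0]],[0,[0,0,-15],[0,0,0]],[0,[0,0,-15],[0,0,0]],[0,[0,0,-15],[0,0,0]],[0,[0,0,-10],[0,0,0]],[0,[0,0,0],[0,0,0]],[0,[0,0,0],[0,0,0]]]'
python3 - <<'E'
from h import *
s=get_state();print(s['ee_pos'],s['tcp_rot'],np.round(s['q'],1))
for n in ['scene','top']:
    p=camera(n);P=pts(p,np.ones(p['depth'].shape,bool))
    N=P[(np.hypot(P[:,0]-.541,P[:,1]+.092)<.06)]
    for lo,hi in [(.12,.14),(.14,.16),(.16,.18),(.18,.2),(.2,.22),(.22,.232),(.232,.243),(.243,.256)]:
        q=N[(N[:,2]>lo)&(N[:,2]<hi)]
        if len(q):print(n,lo,len(q),np.round(np.median(q,0),4),np.round(np.ptp(q,axis=0),3))
    for r in tip_of('hex_key',p)[:3]:print(n,r['conf'],r['uv'])
    if n=='scene':cv2.imwrite('pics/d.png',cv2.resize(p['frame'][70:270,140:400],(780,600)))
E
```

```text
time_s: 5.98
ee_pos: [0.5406, -0.0917, 0.2973]
tcp_rot: [180.0, 0.0, 112.0]
wrist_force: [0.3, 0.3, -4.2]
gripper_width: 0.0169
[ 0.54060231 -0.09169014  0.29727594] [1.79973950e+02 4.24159652e-02 1.11996977e+02] [ 45.7   9.6 -42.9  97.1   6.8  75.9  23.6]
scene 0.12 74 [ 0.5462 -0.0991  0.1307] [0.016 0.019 0.019]
scene 0.14 77 [ 0.5467 -0.0993  0.1499] [0.016 0.013 0.019]
scene 0.16 85 [ 0.5463 -0.0995  0.1698] [0.015 0.013 0.02 ]
scene 0.18 93 [ 0.5466 -0.099   0.1892] [0.018 0.015 0.019]
scene 0.2 49 [ 0.5494 -0.0958  0.2078] [0.007 0.015 0.019]
scene 0.22 19 [ 0.5523 -0.095   0.2272] [0.029 0.017 0.011]
scene 0.232 127 [ 0.5578 -0.1041  0.2388] [0.044 0.058 0.011]
scene 0.243 462 [ 0.549  -0.1037  0.2511] [0.048 0.081 0.013]
scene 0.83 [130.1, 243.9]
scene 0.79 [242.3, 176.4]
scene 0.74 [230.0, 344.1]
top 0.232 7 [ 0.5172 -0.054   0.2392] [0.01  0.015 0.003]
top 0.243 109 [ 0.5256 -0.0574  0.2494] [0.022 0.017 0.009]
top 0.78 [378.6, 132.8]
top 0.48 [277.5, 184.3]
```

View pics/d.png

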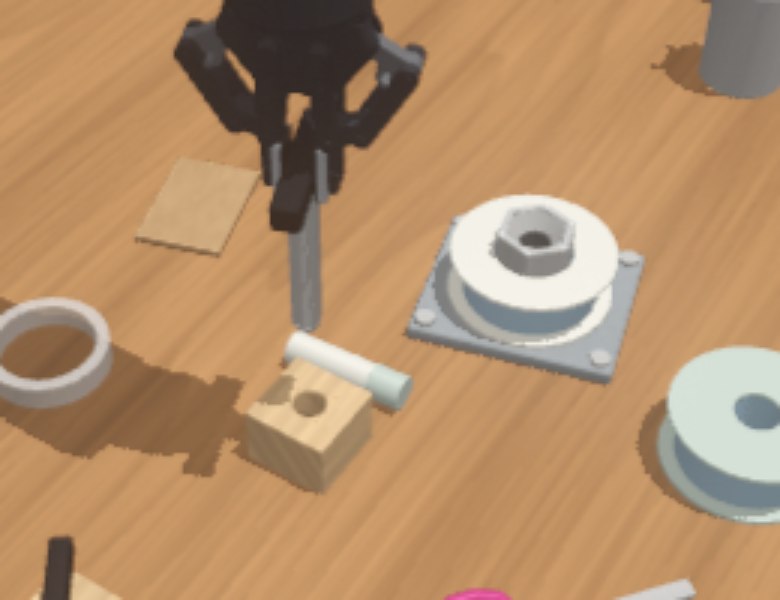

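The key is held upright over its block at (305,320) in the crop, with its tip just above the block hole. I'll turn it by -7° to match the hub and carry it over.

```bash
python3 -m jog '[[0,[0,0,0],[0,0,3.5]],[0,[0,0,0],[0,0,3.5]],[0,[10,6,0],[0,0,0]],[0,[20,11.5,0],[0,0,0]],[0,[20,12,0],[0,0,0]],[0,[20,12,0],[0,0,0]],[0,[20,12,0],[0,0,0]],[0,[20,12,0],[0,0,0]],[0,[20,12,0],[0,0,0]],[0,[20,11.5,0],[0,0,0]],[0,[20,11.5,0],[0,0,0]],[0,[11.3,6.1,0],[0,0,0]]]'
python3 -m jog '[[0,[0,0,0],[0,0,0]],[0,[0,0,0],[0,0,0]],[0,[0,0,0],[0,0,0]]]'
python3 - <<'E'
from h import *
s=get_state();print(s['ee_pos'],s['tcp_rot'],np.round(s['q'],1))
p=camera('scene');P=pts(p,np.ones(p['depth'].shape,bool));T=cw(p)
e=s['ee_pos']
N=P[(np.hypot(P[:,0]-e[0],P[:,1]-e[1])<.03)]
for lo,hi in [(.1,.13),(.13,.16),(.16,.19)]:
    q=N[(N[:,2]>lo)&(N[:,2]<hi)];print(lo,len(q),np.round(np.median(q,0),4),np.round(q.min(0),3))
v=e-T[:3,3];print('view dir',v[:2]/np.linalg.norm(v[:2]))
cv2.imwrite('pics/e.png',cv2.resize(p['frame'][40:220,200:434],(780,600)))
E
```

```text
time_s: 7.18
ee_pos: [0.5963, 0.1156, 0.2964]
tcp_rot: [180.0, -0.2, 105.3]
wrist_force: [0.1, -0.0, -2.9]
gripper_width: 0.0169
time_s: 7.43
ee_pos: [0.5965, 0.1104, 0.2963]
tcp_rot: [-179.9, 0.0, 105.0]
wrist_force: [-0.8, -0.5, -4.0]
gripper_width: 0.0168
[0.59645128 0.11039422 0.29630389] [-1.79929648e+02  3.53106378e-02  1.05022052e+02] [ 25.3  19.2 -47.4  88.9  14.4  78.3  -8.5]
0.1 34 [0.6009 0.103  0.1254] [0.59  0.099 0.116]
0.13 107 [0.6005 0.1027 0.1446] [0.59  0.098 0.13 ]
0.16 116 [0.6004 0.1028 0.175 ] [0.59  0.099 0.161]
view dir [-0.39470235  0.91880904]
```

View pics/e.png

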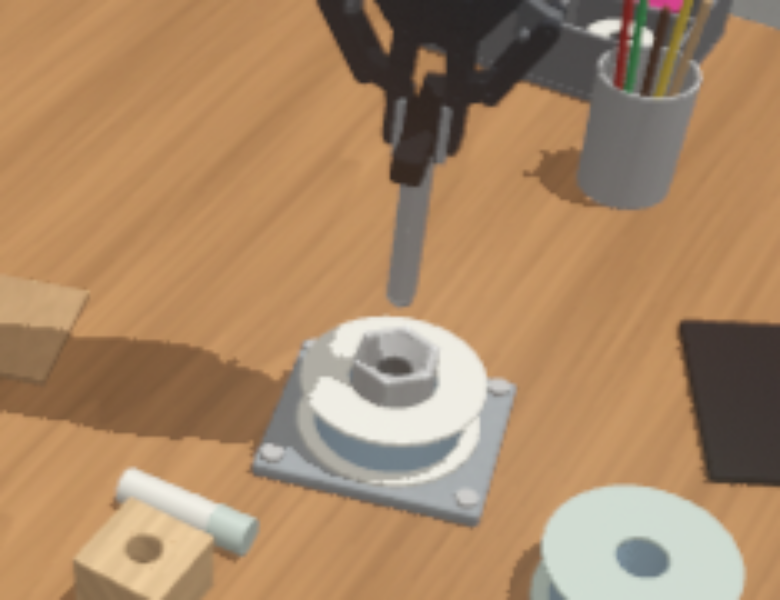

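The key stands upright over the hub hole: the tip is at (400,300) and the hole at (395,367) in the crop. Measured axis (0.597, 0.111) against the hub's (0.5965, 0.111). Next I lower it.

```bash
python3 -m jog '[[0,[0,0,12],[0,0,0]],[0,[0,0,12],[0,0,0]],[0,[0,0,10],[0,0,0]],[0,[0,0,6],[0,0,0]],[0,[0,0,5],[0,0,0]],[0,[0,0,5],[0,0,0]],[0,[0,0,5],[0,0,0]],[0,[0,0,5],[0,0,0]],[0,[0,0,4],[0,0,0]],[0,[0,0,0],[0,0,0]]]'
python3 -m jog '[[0,[0,0,4],[0,0,0]],[0,[0,0,4],[0,0,0]],[0,[0,0,4],[0,0,0]],[0,[0,0,0],[0,0,0]]]'
```

```text
time_s: 8.32
ee_pos: [0.5963, 0.1109, 0.232]
tcp_rot: [-179.9, -0.0, 105.0]
wrist_force: [0.5, -0.3, -4.0]
gripper_width: 0.017
time_s: 8.65
ee_pos: [0.5966, 0.1109, 0.2202]
tcp_rot: [180.0, -0.0, 105.0]
wrist_force: [0.7, 0.5, -2.5]
gripper_width: 0.0171
```

```bash
python3 -m jog '[[0,[0,0,4],[0,0,0]],[0,[0,0,4],[0,0,0]],[0,[0,0,4],[0,0,0]],[0,[0,0,0],[0,0,0]]]'
python3 -m jog '[[0,[0,0,3],[0,0,0]],[0,[0,0,3],[0,0,0]],[0,[0,0,0],[0,0,0]]]'
```

```text
time_s: 8.98
ee_pos: [0.5967, 0.1109, 0.2081]
tcp_rot: [180.0, -0.0, 105.0]
wrist_force: [1.8, 0.3, -4.0]
gripper_width: 0.0171
time_s: 9.23
ee_pos: [0.5967, 0.111, 0.2024]
tcp_rot: [180.0, -0.0, 105.0]
wrist_force: [2.7, 1.0, -4.5]
gripper_width: 0.0172
```

```bash
python3 -m jog '[[0,[0,0,2],[0,0,0]],[0,[0,0,0],[0,0,0]],[40,[0,0,0],[0,0,0]],[40,[0,0,0],[0,0,0]],[85,[0,0,0],[0,0,0]],[85,[0,0,0],[0,0,0]],[85,[0,0,0],[0,0,0]],[85,[0,0,0],[0,0,0]],[85,[0,0,0],[0,0,0]],[85,[0,0,0],[0,0,0]]]'
python3 -m jog '[[85,[0,0,-10],[0,0,0]],[85,[0,0,-15],[0,0,0]],[85,[0,0,-20],[0,0,0]],[85,[0,0,-20],[0,0,0]],[85,[0,0,-20],[0,0,0]],[85,[0,0,-15],[0,0,0]],[85,[0,0,0],[0,0,0]],[85,[0,0,0],[0,0,0]]]'
python3 - <<'E'
from h import *
s=get_state();p=camera('wrist');P=pts(p,np.ones(p['depth'].shape,bool),s);print(s['gripper_width'],s['wrist_force'])
near=np.hypot(P[:,0]-.597,P[:,1]-.111)<.06
rect(P[near&(P[:,2]>.14)&(P[:,2]<.18)],'handle')
p=camera('scene');P=pts(p,np.ones(p['depth'].shape,bool))
N=P[np.hypot(P[:,0]-.597,P[:,1]-.111)<.02]
for lo,hi in [(.076,.09),(.09,.105),(.105,.12),(.12,.132)]:
    q=N[(N[:,2]>lo)&(N[:,2]<hi)];print(lo,len(q),np.round(np.median(q,0),4))
cv2.imwrite('pics/f.png',cv2.resize(p['frame'][40:220,200:434],(780,600)))
E
```

```text
time_s: 10.07
ee_pos: [0.5966, 0.111, 0.2009]
tcp_rot: [-180.0, 0.0, 105.0]
wrist_force: [-0.6, -0.1, -0.2]
gripper_width: 0.0854
time_s: 10.73
ee_pos: [0.5969, 0.1113, 0.3022]
tcp_rot: [179.9, 0.0, 105.0]
wrist_force: [0.3, -0.0, -0.7]
gripper_width: 0.085
0.08495662804536232 [ 0.26068272 -0.00843815 -0.66471147]
handle 2385 c [597.8 110. ] size [18.0, 89.7] long yaw 105.0 z 0.1545
0.076 44 [0.6016 0.1039 0.0836]
0.09 45 [0.6014 0.1034 0.098 ]
0.105 19 [0.605  0.1062 0.1087]
0.12 6 [0.6058 0.109  0.1229]
```

View pics/f.png

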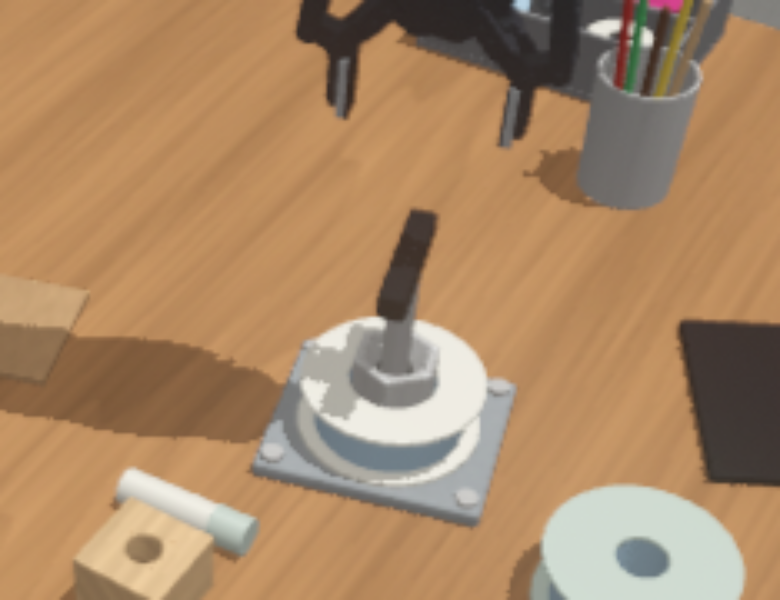

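The key stands alone and upright in the hub at (400,300) in the crop. Its handle top is at z = 0.1545, so the tip is at about 0.0205, which is home. The handle's yaw is 105°, matching the hub.

```bash
python3 -c "
from cell import hand_in
print(hand_in())"
```

```text
the job is handed in; nothing more can be done
None
```

The larger black key is down in the hub's hex socket, standing on its own, and the job is handed in (about 11 s used of 35 s). I gripped it across its handle, lifted it out of its block, turned it -7° to line up with the hub, lowered it in, let go and backed off.

- **Depth:** the handle's top was at 0.1545 m, so the tip is about 20.5 mm above the table, against a socket floor of 20 mm.
- **Position:** the handle's centre is within about 2 mm of the hub's axis, and the shank looks vertical.
- **Angle:** the handle's yaw is 105.0°. The plate gives the clamp's yaw as about 15° and the hub's outer flats gave 16°, so the key's flats are within about 1° of the socket's.
- **Robot:** it is clear of everything, with the gripper open and no contact force.

The smaller key and the turquoise look-alikes were not approached. No check failed or disagreed beyond the 1° difference in the clamp's yaw. The hand-in gave no verdict.

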